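# Pack the soap gift tray to match the sample

## Robot

A 6-joint arm with a two-finger parallel gripper is mounted at the origin on the work surface. World frame = base frame: x ahead of the robot, y to its left, z up, the work surface at z = 0. Lengths are in m, angles in rad, forces in N, time in s.
With the tool pointing down it reaches from about 0.375 to 0.975 m from the base axis. Payload 3.8 kg.
Tool frame: the origin (TCP) lies on the centre line of the jaws, within the pads' length; the fingertips stand 19 mm ahead of it and the grasp point (between the pads) is the TCP (arm.nose_length is the distance from the TCP to the fingertips, in m); z points along the fingers, x is the direction in which the jaws open and shut, and the axes are right-handed (so a half turn about z gives the same grasp; the last joint's range is limited). The gripper opens to 85 mm and grips with 20 to 120 N. Pads are 22 mm wide; open, the fingers measure 114 mm over their backs; the gripper's body (76 mm by 85 mm) begins 54 mm behind the grasp point. The pads swing forward as they close: fully open they stand 13 mm farther back than shut.
Start: joints at [-1.37, 0.264, 1.604, -0, 1.274, -0.037], TCP at [0.159, -0.656, 0.25] pointing down, gripper open.
Joint ranges: [-2.63, 2.63], [-0.94, 2.18], [0.31, 2.57], [-1.31, 4.45], [0, 2.66], [-2.55, 2.55]. Speed limits (rad/s): [2.57, 2.57, 3.14, 3.14, 3.14, 3.14].

## Interface

Orientations are given as a rotation vector (axis times angle).
In Python, from rig import arm gives the robot as it stands.
- The arm moves only by the tool play_rows, never from a script. Its argument "motion" is a list that holds one entry, the list of rows, each a list of 6 numbers: the shift along the tool's x, y, z in mm, then the turn, a rotation vector about the tool's x, y, z in rad. In form: [[[dx, dy, dz, ax, ay, az], ...]]. A call has 1 to 10 rows; each row shifts and turns the commanded pose from where the row before left it, along the tool's axes as they then stand; what a row does not reach is not made up. A row lasts 1/10 s, in which the tool goes at most 50 mm and 8.59 degrees, less where a joint would pass 70% of its speed; a pose out of reach is approached as far as the arm can. A call is refused whole if a number of a shift passes 50 or a number of a turn 0.15, either way. A call with a gripper value outside its range is refused whole. "jaw" is the opening, from -1 (shut) to 1 (fully open), set as the call begins (left out, the last holds). The fingers move at their own pace and stop on an object; "newtons" is the grip in N (left out, the last holds). Time passes only in rows, so rows that do not move let the fingers close. It gives the time, the measured TCP pose, the force and the opening at its end, in the units of the state.
- arm.read_state(): the state, without advancing time (a new reading comes with each control period).
- arm.capture(name): name is "scene" or "top" or "wrist"; returns a dict with "pixels" (400x640x3 uint8, red, green, blue), "fx", "fy", "cx", "cy" (pixels), "dist" ([k1, k2, p1, p2, k3] as OpenCV has them; the pictures are not rectified), "T" (4x4, takes a point from camera to world coordinates). Camera axes: x right, y down, z forward; pixel columns grow to the right and rows downward; lengths in m; the calibration is good to about 2 mm. A picture is of the moment at which its call begins. There is no depth.
- arm.job_done(): hands the job in, once; it reports no verdict.
The state is a dict: "time_s": time; "qpos": joint angles; "joint_velocities": joint speeds; "joint_torque": joint torques, N m; "tcp_pos": TCP position; "ee_rot": TCP orientation; "force": force on the tool from outside, world axes, zero at the start; "torque": the same for the moment, N m; "width": opening from 0.0 (shut) to 1.0 (fully open).
Only numpy, scipy, OpenCV 4.12 (cv2) and the standard library are available. Lean on these libraries where they do the work, as an engineer would, in place of code of your own. Each camera call takes 0.05 s, during which the arm holds its last target.

## Task

Finish packing the gift tray: from the three bins take one soap bar of the same shape as the sample lying on the round blue coaster, and lay it flat inside the rectangle drawn for it in the tray, lined up with that outline; and stand the spray bottle from the scale upright inside its drawn circle. Set both down gently without dropping them, and leave the sample, the other bars, the nail brush already in the tray and everything else where they are.

Things in the scene. Friction and masses are not known exactly. Their poses are not given: they have to be found in the camera images.
- slab_a_center (a point): One of the two loose honey-coloured soap bars of the slab shape (slab: plain rectangle with square corners), 84 x 50 x 28 mm (length x width x height), about 110 g, lying flat in the slab bin. The point is its centre, half-way up; x along its length, y across its width, z up. The two lie end to end, 12 mm apart.
- slab_b_center (a point): One of the two loose honey-coloured soap bars of the slab shape (slab: plain rectangle with square corners), 84 x 50 x 28 mm (length x width x height), about 110 g, lying flat in the slab bin. The point is its centre, half-way up; x along its length, y across its width, z up. The two lie end to end, 12 mm apart.
- pointed_a_center (a point): One of the two loose honey-coloured soap bars of the pointed shape (pointed: long hexagon, its two ends run out to points, straight parallel sides between (34 mm long)), 84 x 50 x 28 mm (length x width x height), about 110 g, lying flat in the pointed bin. The point is its centre, half-way up; x along its length, y across its width, z up. The two lie end to end, 12 mm apart.
- pointed_b_center (a point): One of the two loose honey-coloured soap bars of the pointed shape (pointed: long hexagon, its two ends run out to points, straight parallel sides between (34 mm long)), 84 x 50 x 28 mm (length x width x height), about 110 g, lying flat in the pointed bin. The point is its centre, half-way up; x along its length, y across its width, z up. The two lie end to end, 12 mm apart.
- waisted_a_center (a point): One of the two loose honey-coloured soap bars of the waisted shape (waisted: figure of eight, two round 47 mm lobes, waist 37 mm wide; 22 mm pads across the waist stop at 45 mm), 84 x 47 x 28 mm (length x width x height), about 110 g, lying flat in the waisted bin. The point is its centre, half-way up; x along its length, y across its width, z up. The two lie end to end, 12 mm apart.
- waisted_b_center (a point): One of the two loose honey-coloured soap bars of the waisted shape (waisted: figure of eight, two round 47 mm lobes, waist 37 mm wide; 22 mm pads across the waist stop at 45 mm), 84 x 47 x 28 mm (length x width x height), about 110 g, lying flat in the waisted bin. The point is its centre, half-way up; x along its length, y across its width, z up. The two lie end to end, 12 mm apart.
- sample_slab_center (a point): Reference bar of the slab shape, same size, shape and colour as the stock bars. Point at its centre, half-way up. One of the three reference bars lies on the round blue coaster: that one is the sample to match. The other two lie on the long wooden board and do not count. None of them is to be moved.
- sample_pointed_center (a point): Reference bar of the pointed shape, same size, shape and colour as the stock bars. Point at its centre, half-way up. One of the three reference bars lies on the round blue coaster: that one is the sample to match. The other two lie on the long wooden board and do not count. None of them is to be moved.
- sample_waisted_center (a point): Reference bar of the waisted shape, same size, shape and colour as the stock bars. Point at its centre, half-way up. One of the three reference bars lies on the round blue coaster: that one is the sample to match. The other two lie on the long wooden board and do not count. None of them is to be moved.
- coaster_top (a point): Round blue ceramic coaster, 120 mm across, 10 mm thick, fixed, beyond the bins; the sample lies on its middle. Point: centre of its top.
- bin_slab: Open white plastic bin, fixed, 204 mm (x) x 122 mm (y) outside, walls and floor 4 mm thick, 28 mm high, with the two slab bars in it, lengthways along x, side gaps of about 30 mm. The three bins look alike and change places. Origin: centre of its underside.
- bin_pointed: Open white plastic bin, fixed, 204 mm (x) x 122 mm (y) outside, walls and floor 4 mm thick, 28 mm high, with the two pointed bars in it, lengthways along x, side gaps of about 30 mm. The three bins look alike and change places. Origin: centre of its underside.
- bin_waisted: Open white plastic bin, fixed, 204 mm (x) x 122 mm (y) outside, walls and floor 4 mm thick, 28 mm high, with the two waisted bars in it, lengthways along x, side gaps of about 30 mm. The three bins look alike and change places. Origin: centre of its underside.
- tray: Pale wooden gift tray, fixed, open on top, 220 mm (x) x 240 mm (y) outside, 35 mm high, walls and floor 5 mm. On its floor a white card with three dark outlines: in the +x half a 58 x 128 mm one, with the wooden nail brush in it; in the -x half a 70 x 104 mm rectangle for the soap bar (on the +y side) and a circle of 62 mm diameter for the bottle (on the -y side). Origin: centre of its underside.
- bar_spot (a point): Centre of the soap bar's rectangular outline, on the tray floor. The outline is 104 mm long along its y and 70 mm wide along its x, so the bar's length goes along y (either way round). The tray wall stands 63 mm to -x, 68 mm to +y.
- bottle_spot (a point): Centre of the bottle's circle, on the tray floor; circle 62 mm in diameter, 109 mm from the bar's spot; the tray wall is 53 mm away to -y and 63 mm to -x.
- bottle_center (a point): Loose amber mist spray bottle, closed, 138 mm tall, about 150 g, standing upright on the steel platform of the grey digital scale. Body 42 mm in diameter for the lower 82 mm, shoulder to 92 mm, white collar of 29 mm diameter to 100 mm, then a straight white overcap, 27 mm in diameter, 38 mm tall, firmly fixed: a good place to hold it. Point: on its axis, half-way up (69 mm above its foot); z up its axis; the yaw means nothing. 
- scale: Grey digital kitchen scale, fixed, 175 mm (x) x 125 mm (y), platform top 24 mm above the bench. Origin: centre of its underside; the bottle stands 0 to 45 mm to +x of it, up to 20 mm to the side.
- brush_center (a point): Wooden nail brush, 110 x 42 x 30 mm, loose, already in its outline in the tray, length along the tray's y; top 35 mm above the bench. To be left as it lies. Point: its centre.
- honey_jar_center (a point): Honey jar, bystander, 64 mm across, 85 mm tall, loose, to be left. Point: half-way up.
- cream_tub_center (a point): White cream tub, bystander, 80 mm across, 65 mm tall, loose, to be left. Point: half-way up.
- eraser_center (a point): Wooden board duster, bystander, 120 x 50 x 38 mm with a grey felt underside, loose, to be left. Point: its centre.

How it is judged:
By the outcome, as a careful person would: the job done as asked, in the order asked, and still so for the second after the job is handed in, with the robot touching nothing.
It also fails if it takes over 51 s, if anything falls off the work surface, if the arm or the gripper's body presses on something with over 40 N, if the wrist force passes 120 N, or if a joint passes its speed limit or range.

## Working session

There is one attempt and no reset: what is moved stays moved. The work goes in short steps, Python scripts to look and compute and a tool call to move; the robot and the scene stay as the last step left them, time stands still between calls to the robot, and variables do not carry over. Pictures are saved under pics/ and viewed, and the job is handed in when it is done.

Besides the shell and the picture viewer there is one more tool, called after "Emit:" as name(argument=value, ...), one argument or row to a line, values as JSON. play_rows: Moves the arm, as the interface text tells. Its arguments: {"type":"object","properties":{"motion":{"type":"array"},"jaw":{"type":"number"},"newtons":{"type":"number"}},"required":["motion"]}

```bash
mkdir -p pics; ls; python3 - <<'E'
from rig import arm
import cv2,pickle
s=arm.read_state();print(s)
for n in("scene","top"):
    c=arm.capture(n);cv2.imwrite(f"pics/{n}0.png",c["pixels"][:,:,::-1]);pickle.dump(c,open(f"pics/{n}0.pkl","wb"))
    print(n,c["fx"],c["fy"],c["cx"],c["cy"],c["dist"],c["T"])
E
```

```text
pics
{'time_s': 0.0, 'qpos': array([-1.36990230e+00,  2.64775663e-01,  1.60539749e+00, -8.75085481e-06,
        1.27370322e+00, -3.68913052e-02]), 'joint_velocities': array([-9.19276060e-04, -1.88858799e-03, -2.83661460e-04,  1.11174034e-03,
       -3.24366780e-05,  3.13126482e-04]), 'joint_torque': array([ 1.33258782e-03, -5.15105867e+01, -3.67311680e+01,  3.89891293e-04,
        1.30318818e-02,  1.07144314e-05]), 'tcp_pos': array([ 0.158858  , -0.65531883,  0.24893413]), 'ee_rot': array([-2.46809626,  1.94135489,  0.00274304]), 'force': array([-0.15378767,  0.88348833,  0.58651502]), 'torque': array([ 0.0130028 ,  0.00646956, -0.03042352]), 'width': 1.0020693198252435}
scene 388.30070683397435 388.30070683397435 321.21637756103644 202.5336195387163 [0.01327974 0.         0.         0.         0.        ] [[-0.40221873  0.63491929 -0.65961928  1.34630087]
 [ 0.91553817  0.27644946 -0.29217385  0.33311384]
 [-0.00315542 -0.72142442 -0.69248599  0.9340502 ]
 [ 0.          0.          0.          1.        ]]
top 387.2499586571057 387.2499586571057 319.65599249502486 210.68356879351896 [-0.03047443  0.          0.          0.          0.        ] [[-0.02912393 -0.99876442  0.04026688  0.48393776]
 [-0.99954349  0.02877539 -0.00920845 -0.017135  ]
 [ 0.00803838 -0.04051668 -0.99914653  1.31960483]
 [ 0.          0.          0.          1.        ]]
```

View pics/scene0.png

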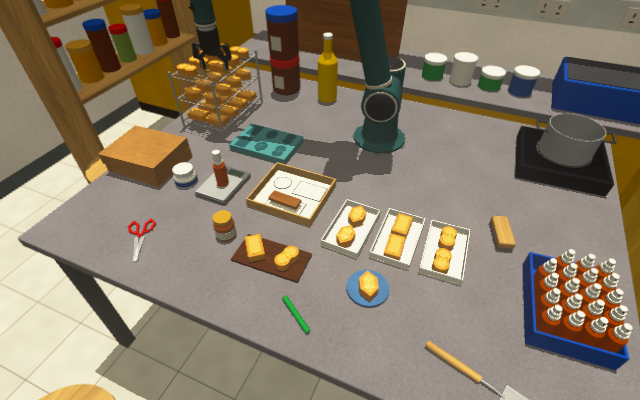

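View pics/top0.png

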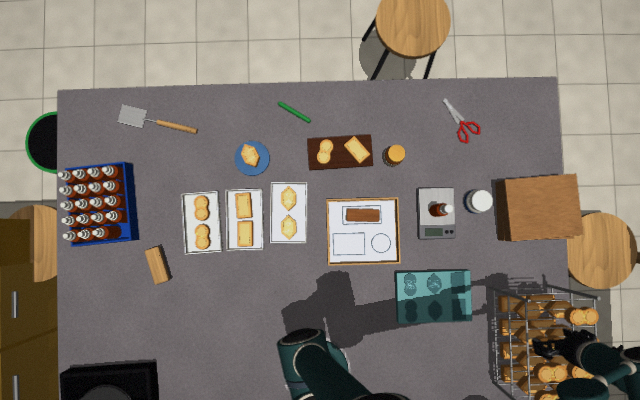

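Scene: the sample on the coaster, at about (252,156) in top, looks pointed. The pointed bin is at (289,212), the tray at (363,231) and the bottle at (438,209). I'll zoom in to confirm.

```bash
cat > h.py <<'E'
import numpy as np,cv2,pickle
def load(n): return pickle.load(open(f"pics/{n}.pkl","rb"))
def px2w(c,uv,z):
    K=np.array([[c["fx"],0,c["cx"]],[0,c["fy"],c["cy"]],[0,0,1]])
    p=cv2.undistortPoints(np.array(uv,float).reshape(-1,1,2),K,np.array(c["dist"])).reshape(-1,2)
    d=np.c_[p,np.ones(len(p))]@c["T"][:3,:3].T; o=c["T"][:3,3]
    t=(z-o[2])/d[:,2]; return o+d*t[:,None]
def w2px(c,P):
    K=np.array([[c["fx"],0,c["cx"]],[0,c["fy"],c["cy"]],[0,0,1]])
    R=c["T"][:3,:3].T; t=-R@c["T"][:3,3]
    return cv2.projectPoints(np.array(P,float).reshape(-1,1,3),cv2.Rodrigues(R)[0],t,K,np.array(c["dist"]))[0].reshape(-1,2)
E
python3 - <<'E'
from h import *
c=load("top0");im=c["pixels"][:,:,::-1]
cv2.imwrite("pics/top_z1.png",cv2.resize(im[135:270,225:345],None,fx=4.4,fy=4.4,interpolation=cv2.INTER_CUBIC))
cv2.imwrite("pics/top_z2.png",cv2.resize(im[180:270,320:500],None,fx=4.4,fy=4.4,interpolation=cv2.INTER_CUBIC))
E
```

```text
(no output)
```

View pics/top_z1.png

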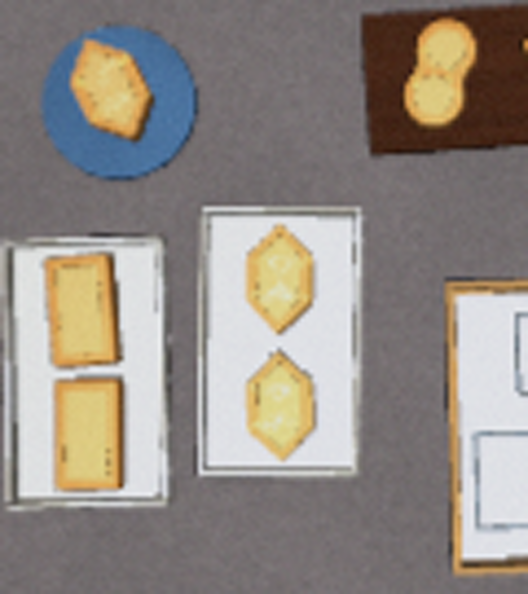

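View pics/top_z2.png

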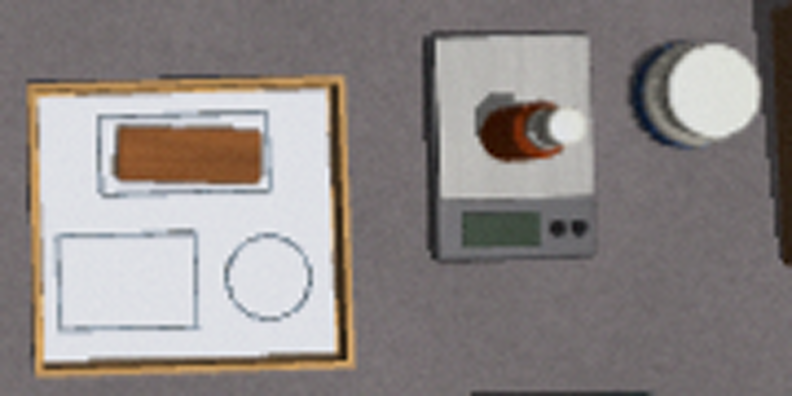

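Confirmed: the sample is pointed. Next I'll measure positions.

```bash
python3 - <<'E'
from h import *
from scipy.spatial.transform import Rotation as R
c=load("top0");f=4.4
def z1(p): return [((x+.5)/f-.5+225,(y+.5)/f-.5+135) for x,y in p]
def z2(p): return [((x+.5)/f-.5+320,(y+.5)/f-.5+180) for x,y in p]
np.set_printoptions(precision=4,suppress=True)
print("bar near tips",px2w(c,z1([(278,350),(283,460)]),.032))
print("bar near sides",px2w(c,z1([(246,402),(315,402)]),.032))
print("bar far tips",px2w(c,z1([(278,225),(279,333)]),.032))
print("bin corners",px2w(c,z1([(202,208),(361,209),(356,473),(198,473)]),.028))
r=px2w(c,z2([(57,235),(194,231),(197,328),(60,331)]),.005);print("rect",r,r.mean(0))
q=px2w(c,z2([(225,277),(312,277),(268,235),(268,320)]),.005);print("circ",q,q.mean(0))
print("tray",px2w(c,z2([(28,86),(345,77),(353,369),(38,375)]),.035))
print("cap",px2w(c,z2([(568,125)]),.162))
print("scale corners",px2w(c,z2([(433,33),(589,35),(596,260),(435,258)]),.024))
print("brush",px2w(c,z2([(115,126),(262,126),(263,183),(117,183)]),.035))
print(R.from_rotvec([-2.46809626,1.94135489,0.00274304]).as_matrix())
# scene cap views
s=load("scene0");im=s["pixels"][:,:,::-1]
cv2.imwrite("pics/sc_z1.png",cv2.resize(im[140:270,180:380],None,fx=4,fy=4,interpolation=cv2.INTER_CUBIC))
E
```

```text
bar near tips [[0.5273 0.0772 0.032 ]
 [0.4443 0.0756 0.032 ]]
bar near sides [[0.4888 0.1024 0.032 ]
 [0.4873 0.0503 0.032 ]]
bar far tips [[0.6221 0.0748 0.032 ]
 [0.5402 0.0761 0.032 ]]
bin corners [[0.6372 0.1325 0.028 ]
 [0.6329 0.0117 0.028 ]
 [0.4327 0.021  0.028 ]
 [0.4362 0.1404 0.028 ]]
rect [[ 0.4599 -0.0708  0.005 ]
 [ 0.4598 -0.1766  0.005 ]
 [ 0.3852 -0.1764  0.005 ]
 [ 0.3861 -0.0709  0.005 ]] [ 0.4227 -0.1237  0.005 ]
circ [[ 0.4237 -0.1994  0.005 ]
 [ 0.4217 -0.2666  0.005 ]
 [ 0.455  -0.2337  0.005 ]
 [ 0.3897 -0.2314  0.005 ]] [ 0.4225 -0.2328  0.005 ]
tray [[ 0.5734 -0.0511  0.035 ]
 [ 0.5735 -0.2915  0.035 ]
 [ 0.3531 -0.2895  0.035 ]
 [ 0.3559 -0.0521  0.035 ]]
cap [[ 0.5274 -0.4165  0.162 ]]
scale corners [[ 0.6061 -0.3628  0.024 ]
 [ 0.6013 -0.4833  0.024 ]
 [ 0.4288 -0.4813  0.024 ]
 [ 0.4341 -0.3576  0.024 ]]
brush [[ 0.5413 -0.1159  0.035 ]
 [ 0.5381 -0.2271  0.035 ]
 [ 0.495  -0.2264  0.035 ]
 [ 0.4982 -0.116   0.035 ]]
[[ 0.2356 -0.9719 -0.0005]
 [-0.9719 -0.2356  0.0022]
 [-0.0023 -0.0001 -1.    ]]
```

View pics/sc_z1.png

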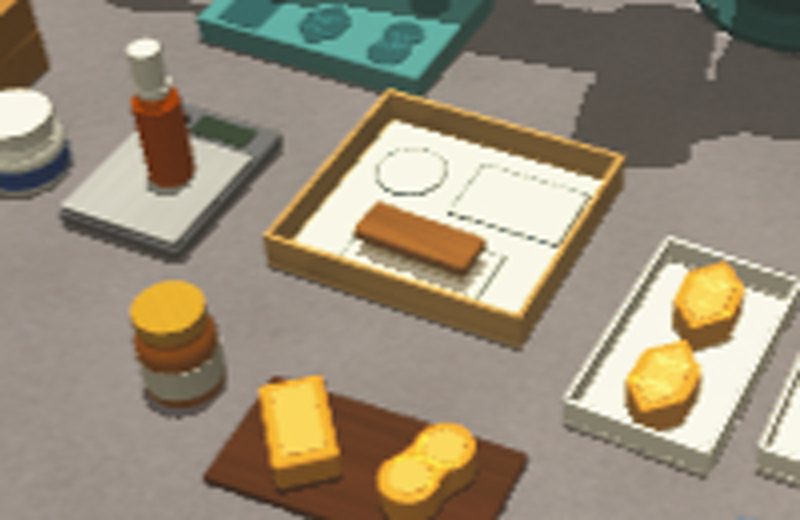

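Emit:
play_rows(
  motion=[
    [[0,0,-40,0,0,0.119],[0,0,-20,0,0,0.119],[-30,-13,0,0,0,0],[-43,-19,0,0,0,0],[-43,-19,0,0,0,0],[-43,-19,0,0,0,0],[-43,-19,0,0,0,0],[-43,-19,0,0,0,0],[-43,-19,0,0,0,0],[-43,-19,0,0,0,0]],
  ],
  jaw=0.65,
  newtons=40,
)

```text
time_s: 1.1
tcp_pos: [0.3052, -0.323, 0.3098]
ee_rot: [-2.22, 2.222, 0.001]
force: [0.4, -0.8, -1.3]
width: 0.823
```

Emit:
play_rows(
  motion=[
    [[-43,-19,0,0,0,0],[-43,-19,0,0,0,0],[-43,-19,0,0,0,0],[-43,-19,0,0,0,0],[-43,-19,0,0,0,0],[-43,-19,0,0,0,0],[-43,-19,20,0,0,0],[-43,-19,30,0,0,0],[-38,-17,30,0,0,0],[-19,-8,30,0,0,0]],
  ],
)

```text
time_s: 2.1
tcp_pos: [0.4802, 0.0725, 0.2037]
ee_rot: [-2.223, 2.218, -0.0]
force: [0.2, -0.3, -0.7]
width: 0.824
```

```bash
cat >> h.py <<'E'
from scipy.spatial.transform import Rotation as R
np.set_printoptions(precision=4,suppress=True)
def snap(n,name):
    from rig import arm
    c=arm.capture(name);cv2.imwrite(f"pics/{n}.png",c["pixels"][:,:,::-1]);pickle.dump(c,open(f"pics/{n}.pkl","wb"));return c
def rem(tgt,yaw):
    from rig import arm
    s=arm.read_state();M=R.from_rotvec(s["ee_rot"]).as_matrix()
    d=M.T@(np.array(tgt)-s["tcp_pos"])*1000
    y=np.arctan2(M[1,0],M[0,0])
    Rt=np.array([[np.cos(yaw),np.sin(yaw),0],[np.sin(yaw),-np.cos(yaw),0],[0,0,-1]])
    print("t",s["time_s"],"tcp",s["tcp_pos"],"yaw",y,"F",s["force"],"w",s["width"],"q",s["qpos"])
    print("tool delta mm",d,"rot",R.from_matrix(M.T@Rt).as_rotvec())
E
python3 - <<'E'
from h import *
c=snap("w1","wrist")
rem([.486,.0764,.03],-np.pi/2)
print(c["T"])
E
```

```text
t 2.15 tcp [0.4773 0.0735 0.1978] yaw -1.5683529810845598 F [-0.0652  1.604  -3.733 ] w 0.8237339640008916 q [ 0.0996 -0.0584  2.0575  0.0025  1.1498  1.667 ]
tool delta mm [ -2.639  -10.0152 167.738 ] rot [0.0075 0.0015 0.0024]
[[ 0.0022 -0.9492 -0.3147  0.5603]
 [-1.     -0.0019 -0.0012  0.0725]
 [ 0.0005  0.3147 -0.9492  0.3277]
 [ 0.      0.      0.      1.    ]]
```

View pics/w1.png

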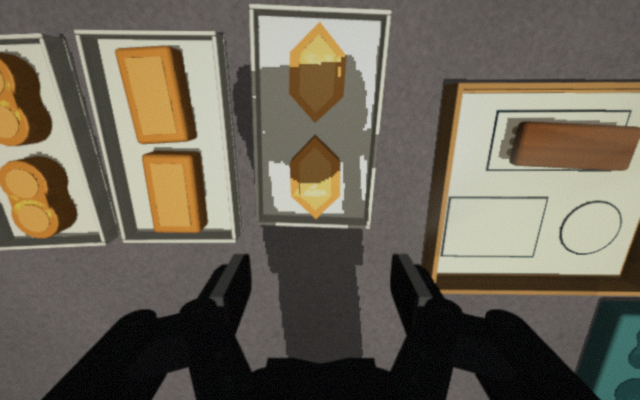

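```bash
python3 - <<'E'
from h import *
c=load("w1");im=c["pixels"][:,:,::-1]
cv2.imwrite("pics/w1z.png",cv2.resize(im[110:240,235:400],None,fx=4.5,fy=4.5,interpolation=cv2.INTER_CUBIC))
cv2.imwrite("pics/w1t.png",cv2.resize(im[75:300,425:640],None,fx=2.6,fy=2.6,interpolation=cv2.INTER_CUBIC))
E
```

```text
(no output)
```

View pics/w1z.png

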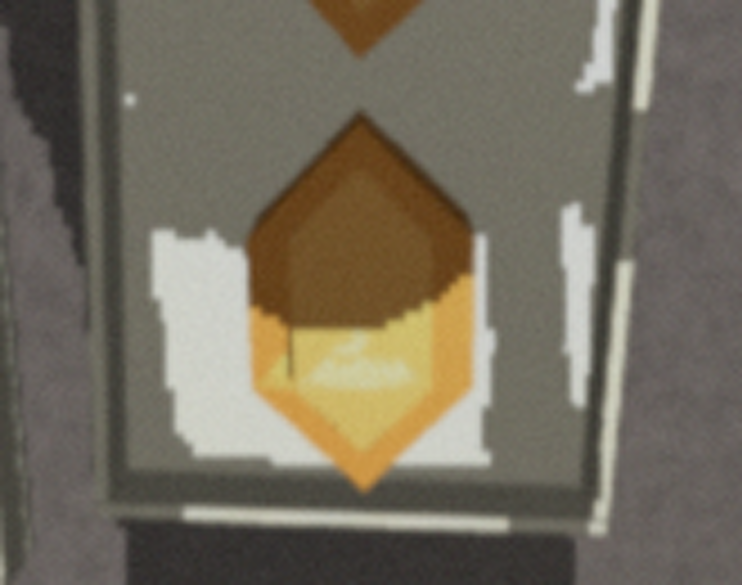

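View pics/w1t.png

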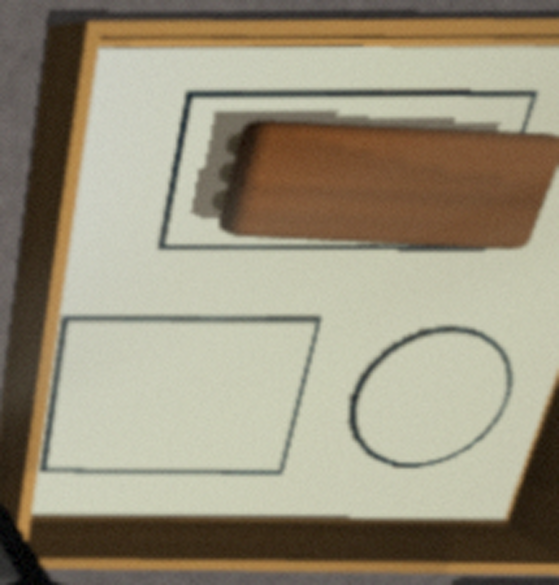

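```bash
python3 - <<'E'
from h import *
c=load("w1");f=4.5
def a(p): return [((x+.5)/f-.5+235,(y+.5)/f-.5+110) for x,y in p]
def b(p): return [((x+.5)/2.6-.5+425,(y+.5)/2.6-.5+75) for x,y in p]
for z in(.032,.026):
  h=px2w(c,a([(361,112),(473,222),(470,385),(365,492),(252,387),(249,222)]),z);print(z,h,h.mean(0))
h=px2w(c,b([(66,319),(318,319),(283,471),(44,469)]),.005);print("rect",h,h.mean(0))
q=px2w(c,b([(350,405),(512,385),(448,327),(412,466)]),.005);print("circ",q,q.mean(0))
E
```

```text
0.032 [[0.5289 0.0776 0.032 ]
 [0.5055 0.0533 0.032 ]
 [0.4684 0.0532 0.032 ]
 [0.4424 0.077  0.032 ]
 [0.4679 0.1025 0.032 ]
 [0.5054 0.102  0.032 ]] [0.4864 0.0776 0.032 ]
0.026 [[0.5283 0.0777 0.026 ]
 [0.5044 0.0529 0.026 ]
 [0.4666 0.0528 0.026 ]
 [0.44   0.0771 0.026 ]
 [0.466  0.1031 0.026 ]
 [0.5043 0.1026 0.026 ]] [0.4849 0.0777 0.026 ]
rect [[ 0.4577 -0.0718  0.005 ]
 [ 0.4579 -0.1778  0.005 ]
 [ 0.3856 -0.1791  0.005 ]
 [ 0.386  -0.0715  0.005 ]] [ 0.4218 -0.125   0.005 ]
circ [[ 0.4183 -0.2009  0.005 ]
 [ 0.428  -0.2673  0.005 ]
 [ 0.4544 -0.2328  0.005 ]
 [ 0.3885 -0.2355  0.005 ]] [ 0.4223 -0.2341  0.005 ]
```

Emit:
play_rows(
  motion=[
    [[-1,-3,20,0,0,0],[-1,-3,35,0,0,0],[-1,-3,35,0,0,0],[0,0,30,0,0,0],[0,0,15,0,0,0],[0,0,0,0,0,0],[0,0,0,0,0,0]],
  ],
)

```text
time_s: 2.85
tcp_pos: [0.4883, 0.0723, 0.0698]
ee_rot: [2.22, -2.222, -0.001]
force: [-0.1, -0.0, -0.1]
width: 0.825
```

```bash
python3 - <<'E'
from h import *
c=snap("w2","wrist")
rem([.486,.077,.030],-np.pi/2)
E
```

```text
t 2.9 tcp [0.4891 0.0724 0.0707] yaw -1.5712553908351274 F [-0.3245  0.2256  0.0053] w 0.8261314569072111 q [ 0.0966  0.1122  2.1479 -0.0001  0.88    1.6679]
tool delta mm [-4.5986  3.2068 40.6623] rot [-0.0015  0.0001 -0.0005]
```

View pics/w2.png

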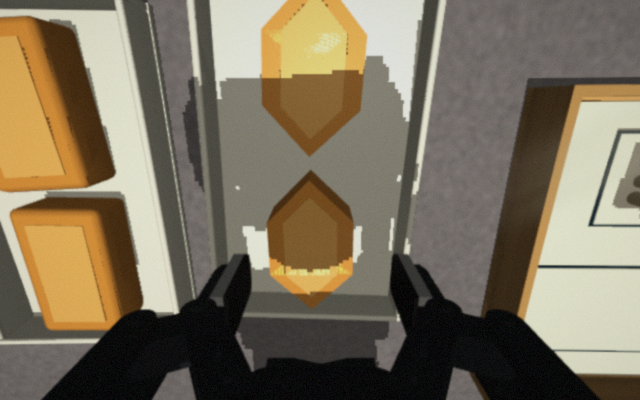

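Emit:
play_rows(
  motion=[
    [[-3,2,0,0,0,0],[-2,1,0,0,0,0],[0,0,10,0,0,0],[0,0,12,0,0,0],[0,0,10,0,0,0],[0,0,8,0,0,0],[0,0,0,0,0,0],[0,0,0,0,0,0]],
  ],
)

```text
time_s: 3.7
tcp_pos: [0.485, 0.0775, 0.029]
ee_rot: [2.221, -2.221, -0.001]
force: [-0.3, -0.1, -1.0]
width: 0.822
```

```bash
python3 - <<'E'
from h import *
rem([.486,.077,.030],-np.pi/2)
E
```

```text
t 3.7 tcp [0.485  0.0775 0.029 ] yaw -1.5710046632980168 F [-0.3042 -0.09   -0.9726] w 0.8220266065617323 q [ 0.1078  0.1739  2.1749 -0.      0.794   1.6788]
tool delta mm [ 0.5347 -1.0378 -1.041 ] rot [ 0.0013 -0.0001 -0.0002]
```

Emit:
play_rows(
  motion=[
    [[0,0,0,0,0,0],[0,0,0,0,0,0],[0,0,0,0,0,0],[0,0,0,0,0,0],[0,0,0,0,0,0],[0,0,0,0,0,0]],
  ],
  jaw=-0.2,
  newtons=35,
)

```text
time_s: 4.3
tcp_pos: [0.486, 0.0777, 0.0302]
ee_rot: [-2.221, 2.221, -0.001]
force: [0.4, 0.4, 4.0]
width: 0.58
```

```bash
python3 - <<'E'
from h import *
c=snap("w3","wrist")
rem([.486,.077,.030],-np.pi/2)
E
```

```text
t 4.35 tcp [0.486  0.0777 0.0302] yaw -1.570989288593583 F [1.2024 0.0421 4.9717] w 0.573287246704465 q [ 0.1078  0.1722  2.174  -0.0001  0.7941  1.6789]
tool delta mm [0.6532 0.0159 0.1787] rot [-0.0013  0.0001 -0.0002]
```

View pics/w3.png

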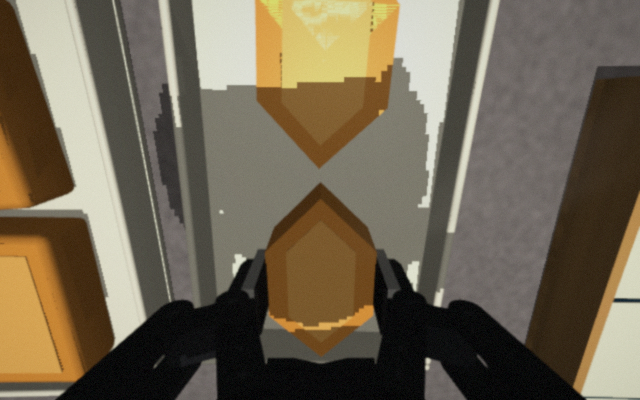

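Emit:
play_rows(
  motion=[
    [[0,0,0,0,0,0],[0,0,0,0,0,0],[0,0,-3,0,0,0],[0,0,-6,0,0,0],[0,0,-10,0,0,0],[0,0,-15,0,0,0],[0,0,-15,0,0,0],[0,0,-15,0,0,0],[0,0,0,0,0,0]],
  ],
)

```text
time_s: 5.25
tcp_pos: [0.4872, 0.0778, 0.0962]
ee_rot: [-2.218, 2.219, -0.005]
force: [0.9, 0.3, -1.1]
width: 0.578
```

```bash
python3 - <<'E'
from h import *
c=snap("w4","wrist")
rem([.422,-.1245,.10],0)
E
```

```text
t 5.3 tcp [0.4864 0.0777 0.095 ] yaw -1.5709735049802271 F [-0.8069  0.8518 -1.289 ] w 0.576048844946678 q [ 0.1079  0.0728  2.1369 -0.      0.9289  1.6788]
tool delta mm [202.2132  64.3289  -5.2834] rot [-0.0026 -0.0021 -1.571 ]
```

View pics/w4.png

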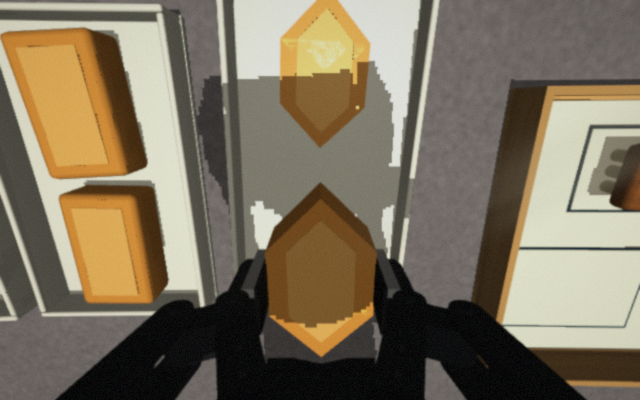

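Emit:
play_rows(
  motion=[
    [[20,6,-5,0,0,0],[36,12,0,0,0,0],[40,13,0,0,0,0],[40,13,0,0,0,0],[36,12,0,0,0,0],[20,6,0,0,0,0],[10,2,0,0,0,0],[0,0,0,0,0,-0.071],[0,0,0,0,0,-0.125],[0,0,0,0,0,-0.125]],
  ],
)

```text
time_s: 6.3
tcp_pos: [0.421, -0.1239, 0.0979]
ee_rot: [-2.552, 1.832, 0.002]
force: [-0.2, 0.3, -2.0]
width: 0.573
```

Emit:
play_rows(
  motion=[
    [[0,0,0,0,0,-0.125],[0,0,0,0,0,-0.125],[0,0,0,0,0,-0.125],[0,0,0,0,0,-0.125],[0,0,0,0,0,-0.125],[0,0,0,0,0,-0.125],[0,0,0,0,0,-0.125],[0,0,0,0,0,-0.125],[0,0,0,0,0,-0.125],[0,0,0,0,0,-0.125]],
  ],
)

```text
time_s: 7.3
tcp_pos: [0.4211, -0.1236, 0.0979]
ee_rot: [-3.141, -0.009, 0.002]
force: [-0.0, -0.0, 0.1]
width: 0.578
```

Emit:
play_rows(
  motion=[
    [[0,0,0,0,0,0],[0,0,0,0,0,0],[0,0,0,0,0,0]],
  ],
)

```text
time_s: 7.6
tcp_pos: [0.4213, -0.1241, 0.0984]
ee_rot: [-3.141, 0.003, 0.001]
force: [0.3, 0.5, -0.6]
width: 0.573
```

```bash
python3 - <<'E'
from h import *
c=snap("w5","wrist")
rem([.422,-.1245,.0315],0)
E
```

```text
t 7.65 tcp [ 0.4213 -0.1242  0.0984] yaw -0.0012764756791244982 F [-0.2502  0.3473 -1.2638] w 0.5748811001330275 q [-0.3434 -0.0329  2.2374  0.0001  0.9374 -0.3421]
tool delta mm [ 0.7456  0.3562 66.9033] rot [-0.0002  0.0003 -0.0013]
```

View pics/w5.png

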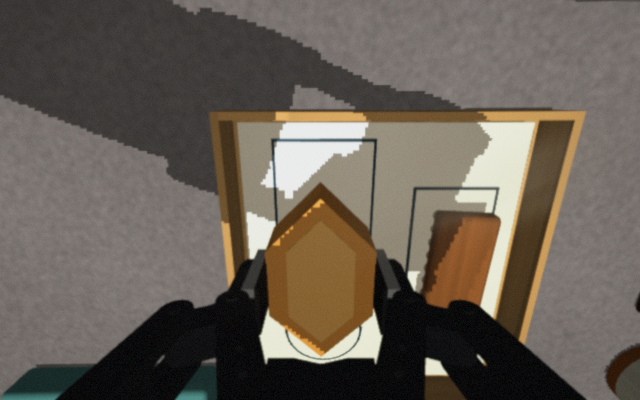

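```bash
python3 - <<'E'
from h import *
c=load("w5")
print(px2w(c,[(272.5,141),(376.5,141),(275,205),(373,205)],.005))
E
```

```text
[[ 0.3866 -0.0711  0.005 ]
 [ 0.46   -0.0712  0.005 ]
 [ 0.386  -0.1189  0.005 ]
 [ 0.4601 -0.119   0.005 ]]
```

Emit:
play_rows(
  motion=[
    [[1.5,0.5,10,0,0,0],[0,0,18,0,0,0],[0,0,15,0,0,0],[0,0,10,0,0,0],[0,0,5,0,0,0],[0,0,3,0,0,0],[0,0,2,0,0,0],[0,0,0,0,0,0],[0,0,0,0,0,0],[0,0,0,0,0,0]],
  ],
)

```text
time_s: 8.65
tcp_pos: [0.4232, -0.125, 0.0361]
ee_rot: [3.141, -0.0, 0.002]
force: [0.2, -0.5, -1.0]
width: 0.575
```

```bash
python3 - <<'E'
from h import *
rem([.423,-.1245,.0313],0)
E
```

```text
t 8.65 tcp [ 0.4232 -0.125   0.0361] yaw -4.5430408830485195e-06 F [ 0.1807 -0.5335 -0.9608] w 0.5751572737844092 q [-0.3437  0.0728  2.2742  0.      0.7935 -0.3437]
tool delta mm [-0.2446 -0.5264  4.7624] rot [ 0.0003 -0.001  -0.    ]
```

Creep down until it touches.

Emit:
play_rows(
  motion=[
    [[0,0,2,0,0,0],[0,0,1,0,0,0],[0,0,0.5,0,0,0],[0,0,0,0,0,0],[0,0,0,0,0,0]],
  ],
)

```text
time_s: 9.15
tcp_pos: [0.4228, -0.1249, 0.032]
ee_rot: [-3.142, -0.0, 0.0]
force: [0.4, -0.0, -1.3]
width: 0.574
```

Emit:
play_rows(
  motion=[
    [[0,0,0.5,0,0,0],[0,0,0.5,0,0,0],[0,0,0,0,0,0],[0,0,0,0,0,0]],
  ],
)

```text
time_s: 9.55
tcp_pos: [0.4229, -0.1249, 0.0312]
ee_rot: [3.142, 0.0, 0.0]
force: [-0.8, 0.2, 1.0]
width: 0.574
```

Emit:
play_rows(
  motion=[
    [[0,0,0.4,0,0,0],[0,0,0,0,0,0],[0,0,0,0,0,0]],
  ],
)

```text
time_s: 9.85
tcp_pos: [0.4229, -0.1249, 0.0311]
ee_rot: [-3.142, 0.0, 0.0]
force: [-2.8, 1.4, 5.4]
width: 0.578
```

Emit:
play_rows(
  motion=[
    [[0,0,0,0,0,0],[0,0,0,0,0,0],[0,0,0,0,0,0],[0,0,0,0,0,0],[0,0,0,0,0,0]],
  ],
  jaw=0.45,
)

```text
time_s: 10.35
tcp_pos: [0.4228, -0.1249, 0.0306]
ee_rot: [-3.142, 0.0, 0.0]
force: [0.5, 0.3, 0.6]
width: 0.731
```

Emit:
play_rows(
  motion=[
    [[0,0,-5,0,0,0],[0,0,-15,0,0,0],[0,0,-30,0,0,0],[0,0,-40,0,0,0],[0,0,-40,0,0,0],[0,0,-30,0,0,0],[0,0,-20,0,0,0],[0,0,0,0,0,0],[0,0,0,0,0,0]],
  ],
)

```text
time_s: 11.25
tcp_pos: [0.4228, -0.1249, 0.2107]
ee_rot: [3.141, -0.0, 0.001]
force: [-0.0, 0.4, -0.5]
width: 0.722
```

```bash
python3 - <<'E'
from h import *
c=snap("w6","wrist")
rem([.5274,-.4165,.26],0)
E
```

```text
t 11.3 tcp [ 0.4221 -0.1246  0.2097] yaw 6.285233189773377e-06 F [ 0.1203  0.4575 -0.8411] w 0.7249172682074988 q [-0.3437 -0.1616  2.1266 -0.      1.178  -0.3437]
tool delta mm [105.2537 291.848  -50.6236] rot [-0.0005  0.0014  0.    ]
```

View pics/w6.png

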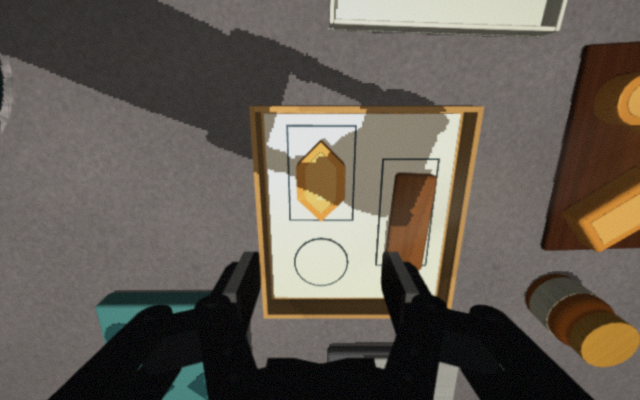

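Emit:
play_rows(
  motion=[
    [[6,18,-25,0,0,0],[14,39,-25,0,0,0],[15,43,0,0,0,0],[15,43,0,0,0,0],[15,43,0,0,0,0],[15,43,0,0,0,0],[13,37,0,0,0,0],[8,20,0,0,0,0],[4,6,0,0,0,0],[0,0,0,0,0,0]],
  ],
)

```text
time_s: 12.3
tcp_pos: [0.5273, -0.4167, 0.258]
ee_rot: [-3.139, 0.001, 0.005]
force: [-0.3, -0.2, 0.3]
width: 0.719
```

Emit:
play_rows(
  motion=[
    [[0,0,0,0,0,0],[0,0,0,0,0,0]],
  ],
)

```text
time_s: 12.5
tcp_pos: [0.5275, -0.4154, 0.2603]
ee_rot: [-3.141, -0.002, 0.001]
force: [-0.2, 0.5, 0.3]
width: 0.726
```

```bash
python3 - <<'E'
from h import *
c=snap("w7","wrist")
rem([.5274,-.4165,.147],0)
E
```

```text
t 12.55 tcp [ 0.5276 -0.4156  0.2607] yaw 0.0010894420739425705 F [ 0.5351  0.1376 -0.691 ] w 0.7239697889846421 q [-0.7043  0.252   1.5995  0.0002  1.2905 -0.7055]
tool delta mm [ -0.1872   0.9668 113.7253] rot [-0.0004  0.0002  0.0011]
```

View pics/w7.png

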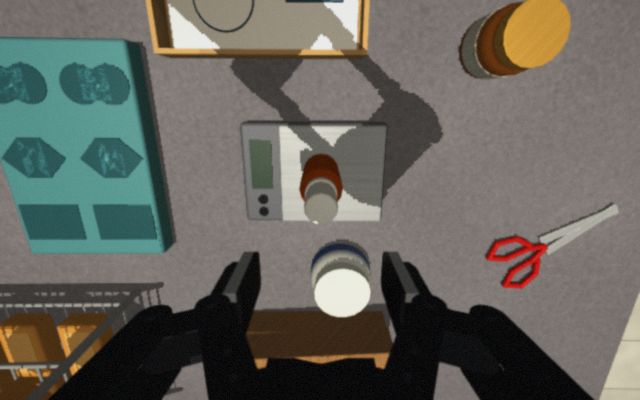

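```bash
python3 - <<'E'
from h import *
c=load("w7");im=c["pixels"][:,:,::-1]
cv2.imwrite("pics/w7z.png",cv2.resize(im[140:235,265:385],None,fx=6,fy=6,interpolation=cv2.INTER_CUBIC))
E
```

```text
(no output)
```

View pics/w7z.png

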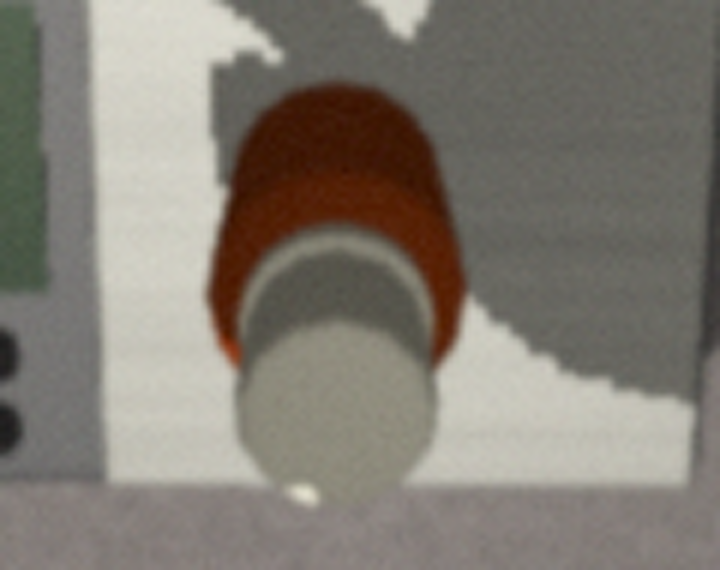

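```bash
python3 - <<'E'
from h import *
c=load("w7");f=6
a=lambda p:[((x+.5)/f-.5+265,(y+.5)/f-.5+140) for x,y in p]
print(px2w(c,a([(337,412),(238,412),(437,412),(337,319),(337,505)]),.162))
print(c["T"])
E
```

```text
[[ 0.5268 -0.4147  0.162 ]
 [ 0.514  -0.4147  0.162 ]
 [ 0.5397 -0.4147  0.162 ]
 [ 0.5268 -0.4021  0.162 ]
 [ 0.5268 -0.4277  0.162 ]]
[[ 1.      0.001  -0.0001  0.5266]
 [ 0.0009 -0.9486 -0.3165 -0.3344]
 [-0.0004  0.3165 -0.9486  0.3844]
 [ 0.      0.      0.      1.    ]]
```

Emit:
play_rows(
  motion=[
    [[0,0,15,0,0,0],[0,0,25,0,0,0],[0,0,25,0,0,0],[0,0,20,0,0,0],[0,0,15,0,0,0],[0,0,8,0,0,0],[0,0,5,0,0,0],[0,0,0,0,0,0],[0,0,0,0,0,0]],
  ],
)

```text
time_s: 13.45
tcp_pos: [0.5284, -0.4173, 0.1487]
ee_rot: [3.14, 0.0, 0.002]
force: [-1.0, -1.0, 0.7]
width: 0.725
```

```bash
python3 - <<'E'
from h import *
c=snap("w8","wrist")
rem([.527,-.4155,.147],0)
E
```

```text
t 13.5 tcp [ 0.5285 -0.4175  0.149 ] yaw 6.405432903282376e-06 F [ 0.136  -0.5475  1.1104] w 0.7258952831658801 q [-0.7056  0.3346  1.7063  0.      1.0985 -0.7056]
tool delta mm [-1.4773 -1.9542  1.9973] rot [ 0.0014 -0.0017  0.    ]
```

View pics/w8.png

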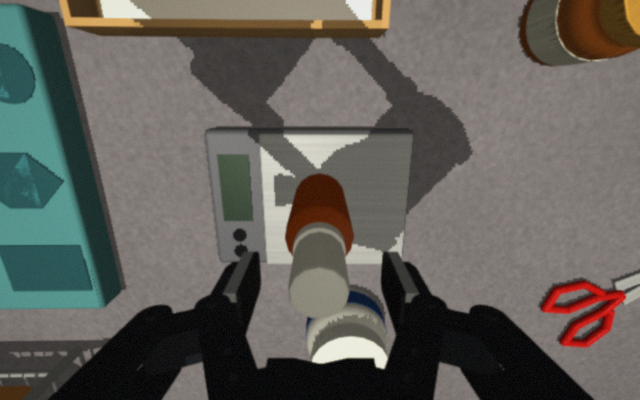

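```bash
python3 - <<'E'
from h import *
c=load("w8")
im=c["pixels"][:,:,::-1]
print(px2w(c,[(319.5,290),(290,290),(349,290),(319,267),(319,314)],.162))
print(w2px(c,[(.527,-.4155,.162),(.5285,-.4175,.149)]))
E
```

```text
[[ 0.5271 -0.4132  0.162 ]
 [ 0.5145 -0.4131  0.162 ]
 [ 0.5396 -0.4132  0.162 ]
 [ 0.5269 -0.4021  0.162 ]
 [ 0.5268 -0.4254  0.162 ]]
[[319.3539 294.6918]
 [322.5983 281.3785]]
```

Emit:
play_rows(
  motion=[
    [[-1.5,-2.5,2,0,0,0],[0,0,0,0,0,0],[0,0,0,0,0,0],[0,0,0,0,0,0]],
  ],
)

```text
time_s: 13.9
tcp_pos: [0.5264, -0.4144, 0.1459]
ee_rot: [3.141, 0.0, 0.0]
force: [1.0, -0.3, -0.2]
width: 0.729
```

Emit:
play_rows(
  motion=[
    [[0,0,0,0,0,0],[0,0,0,0,0,0],[0,0,0,0,0,0],[0,0,0,0,0,0],[0,0,0,0,0,0],[0,0,0,0,0,0],[0,0,0,0,0,0],[0,0,0,0,0,0],[0,0,0,0,0,0]],
  ],
  jaw=-0.7,
  newtons=35,
)

```text
time_s: 14.8
tcp_pos: [0.5265, -0.4145, 0.1458]
ee_rot: [3.141, -0.0, 0.001]
force: [1.2, -0.9, -1.1]
width: 0.308
```

```bash
python3 - <<'E'
from h import *
c=snap("w9","wrist")
rem([.527,-.4155,.147],0)
E
```

```text
t 14.85 tcp [ 0.5265 -0.4144  0.1458] yaw 9.391887864641366e-06 F [ 0.685  -0.984   0.6149] w 0.30742243912825135 q [-0.7041  0.3325  1.7155  0.0001  1.0932 -0.7042]
tool delta mm [ 0.5417  1.0641 -1.2363] rot [ 0.0002 -0.0003  0.    ]
```

View pics/w9.png

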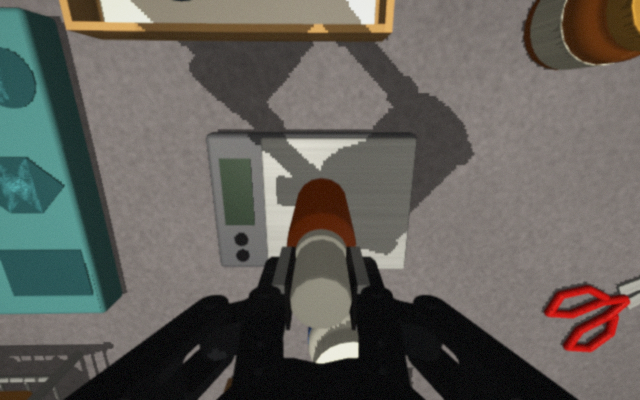

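Emit:
play_rows(
  motion=[
    [[0,0,-3,0,0,0],[0,0,-7,0,0,0],[0,0,-12,0,0,0],[0,0,-14,0,0,0],[0,0,-12,0,0,0],[0,0,-6,0,0,0],[0,0,0,0,0,0]],
  ],
)

```text
time_s: 15.55
tcp_pos: [0.5271, -0.4151, 0.202]
ee_rot: [3.139, -0.0, 0.004]
force: [-0.1, 0.8, -1.7]
width: 0.305
```

Emit:
play_rows(
  motion=[
    [[-5,-8,0,0,0,0],[-10,-18,0,0,0,0],[-14,-24,0,0,0,0],[-15,-27,0,0,0,0],[-15,-27,0,0,0,0],[-15,-27,0,0,0,0],[-13,-22,0,0,0,0],[-10,-17,0,0,0,0],[-5,-8,0,0,0,0],[-1.5,-3,0,0,0,0]],
  ],
)

```text
time_s: 16.55
tcp_pos: [0.4218, -0.2323, 0.1991]
ee_rot: [-3.141, -0.001, 0.001]
force: [-1.4, -0.9, -1.2]
width: 0.309
```

Emit:
play_rows(
  motion=[
    [[0,0,0,0,0,0],[0,0,0,0,0,0],[0,0,0,0,0,0]],
  ],
)

```text
time_s: 16.85
tcp_pos: [0.4233, -0.2341, 0.1997]
ee_rot: [3.141, -0.001, 0.0]
force: [0.7, -0.1, -1.1]
width: 0.308
```

```bash
python3 - <<'E'
from h import *
c=snap("w10","wrist");snap("s10","scene")
rem([.423,-.2337,.1268],0)
im=load("s10")["pixels"][:,:,::-1]
cv2.imwrite("pics/s10z.png",cv2.resize(im[90:270,180:380],None,fx=3.2,fy=3.2,interpolation=cv2.INTER_CUBIC))
E
```

```text
t 16.95 tcp [ 0.4231 -0.2339  0.1997] yaw -0.0004987150806006287 F [ 0.1265 -0.2731 -0.9409] w 0.307186497539348 q [-0.5565 -0.0637  2.0588 -0.0001  1.1464 -0.556 ]
tool delta mm [-0.1159 -0.2397 72.8586] rot [ 0.0001  0.     -0.0005]
```

View pics/w10.png

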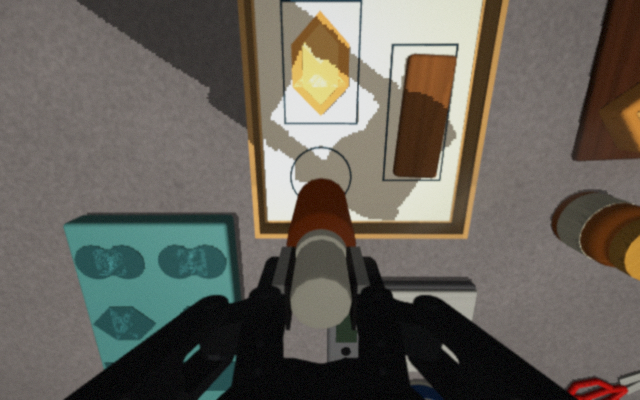

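View pics/s10z.png

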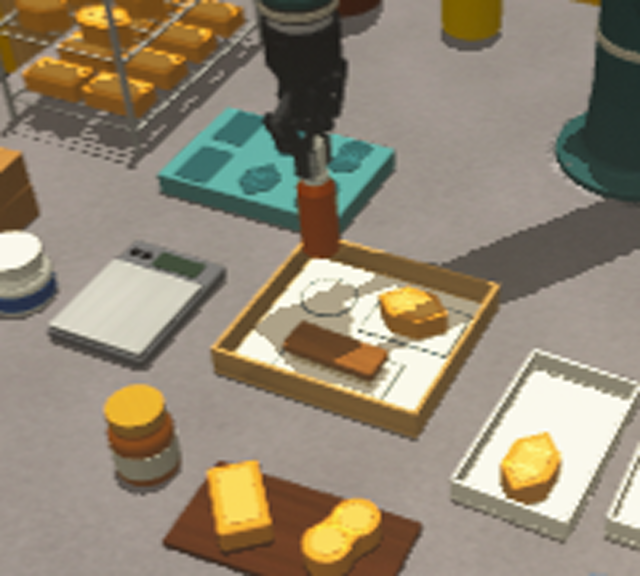

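```bash
python3 - <<'E'
from h import *
c=load("w10")
print(px2w(c,[(290.5,173),(351,173),(320.5,147)],.005))
print(w2px(c,[(.423,-.2337,.005)]))
E
```

```text
[[ 0.3905 -0.2282  0.005 ]
 [ 0.4552 -0.2282  0.005 ]
 [ 0.4226 -0.2005  0.005 ]]
[[320.8988 177.9755]]
```

Emit:
play_rows(
  motion=[
    [[0,0,8,0,0,0],[0,0,14,0,0,0],[0,0,15,0,0,0],[0,0,13,0,0,0],[0,0,9,0,0,0],[0,0,5,0,0,0],[0,0,3,0,0,0],[0,0,1,0,0,0],[0,0,0,0,0,0],[0,0,0,0,0,0]],
  ],
)

```text
time_s: 17.95
tcp_pos: [0.4233, -0.2337, 0.1323]
ee_rot: [3.141, 0.0, 0.002]
force: [0.0, 0.2, -1.7]
width: 0.305
```

Emit:
play_rows(
  motion=[
    [[0,0,1.5,0,0,0],[0,0,1,0,0,0],[0,0,0.5,0,0,0],[0,0,0,0,0,0],[0,0,0,0,0,0]],
  ],
)

```text
time_s: 18.45
tcp_pos: [0.4228, -0.2334, 0.1287]
ee_rot: [-3.142, -0.0, 0.0]
force: [0.2, -0.3, -1.9]
width: 0.31
```

Emit:
play_rows(
  motion=[
    [[0,0,1,0,0,0],[0,0,0.5,0,0,0],[0,0,0,0,0,0],[0,0,0,0,0,0]],
  ],
)

```text
time_s: 18.85
tcp_pos: [0.4228, -0.2334, 0.1271]
ee_rot: [-3.142, 0.0, 0.0]
force: [-0.1, -0.4, -1.1]
width: 0.305
```

Emit:
play_rows(
  motion=[
    [[0,0,0.5,0,0,0],[0,0,0,0,0,0],[0,0,0,0,0,0]],
  ],
)

```text
time_s: 19.15
tcp_pos: [0.4229, -0.2334, 0.1267]
ee_rot: [3.142, -0.0, 0.0]
force: [-0.5, 0.6, -1.5]
width: 0.309
```

Emit:
play_rows(
  motion=[
    [[0,0,0.5,0,0,0],[0,0,0,0,0,0],[0,0,0,0,0,0]],
  ],
)

```text
time_s: 19.45
tcp_pos: [0.423, -0.2336, 0.1267]
ee_rot: [3.141, -0.0, 0.001]
force: [-0.7, -0.1, 3.5]
width: 0.307
```

Emit:
play_rows(
  motion=[
    [[0,0,0.3,0,0,0],[0,0,0,0,0,0],[0,0,0,0,0,0]],
  ],
)

```text
time_s: 19.75
tcp_pos: [0.4231, -0.2336, 0.1266]
ee_rot: [3.141, 0.0, 0.001]
force: [-1.0, 0.2, 5.9]
width: 0.31
```

Touching. Release, then rise.

Emit:
play_rows(
  motion=[
    [[0,0,0,0,0,0],[0,0,0,0,0,0],[0,0,0,0,0,0],[0,0,0,0,0,0],[0,0,0,0,0,0],[0,0,0,0,0,0]],
  ],
  jaw=0.3,
)

```text
time_s: 20.35
tcp_pos: [0.4228, -0.2334, 0.1258]
ee_rot: [-3.141, 0.0, 0.0]
force: [0.2, -0.1, -0.4]
width: 0.648
```

Emit:
play_rows(
  motion=[
    [[0,0,-5,0,0,0],[0,0,-12,0,0,0],[0,0,-20,0,0,0],[0,0,-30,0,0,0],[0,0,-30,0,0,0],[0,0,-25,0,0,0],[0,0,-10,0,0,0],[0,0,0,0,0,0],[0,0,0,0,0,0]],
  ],
)

```text
time_s: 21.25
tcp_pos: [0.4224, -0.2331, 0.2572]
ee_rot: [-3.141, 0.0, 0.001]
force: [0.4, -0.1, 0.1]
width: 0.648
```

```bash
python3 - <<'E'
from h import *
snap("w11","wrist");snap("s11","scene");snap("t11","top")
rem([.423,-.2337,.1268],0)
a=load("s11")["pixels"][:,:,::-1];b=load("t11")["pixels"][:,:,::-1]
cv2.imwrite("pics/s11z.png",cv2.resize(a[90:300,150:400],None,fx=3,fy=2.8,interpolation=cv2.INTER_CUBIC))
cv2.imwrite("pics/t11z.png",cv2.resize(b[130:280,180:410],None,fx=3.4,fy=3.4,interpolation=cv2.INTER_CUBIC))
E
```

```text
t 21.4 tcp [ 0.4219 -0.2328  0.256 ] yaw -4.217306483350168e-05 F [-0.2387 -0.255  -0.0272] w 0.6511018944125898 q [-0.556  -0.1092  1.9937 -0.      1.2605 -0.5559]
tool delta mm [  1.4798   1.0816 129.2141] rot [-0.0017  0.0028 -0.    ]
```

View pics/w11.png

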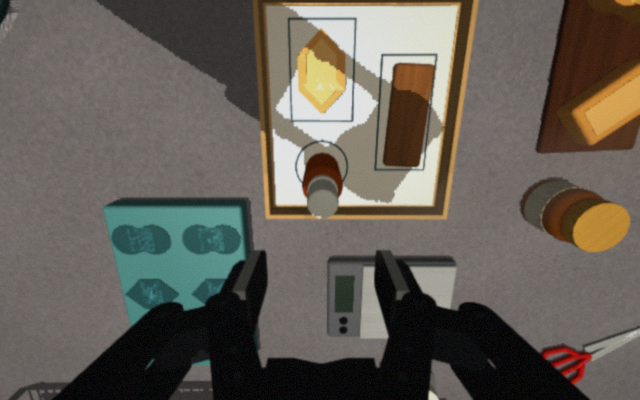

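View pics/s11z.png

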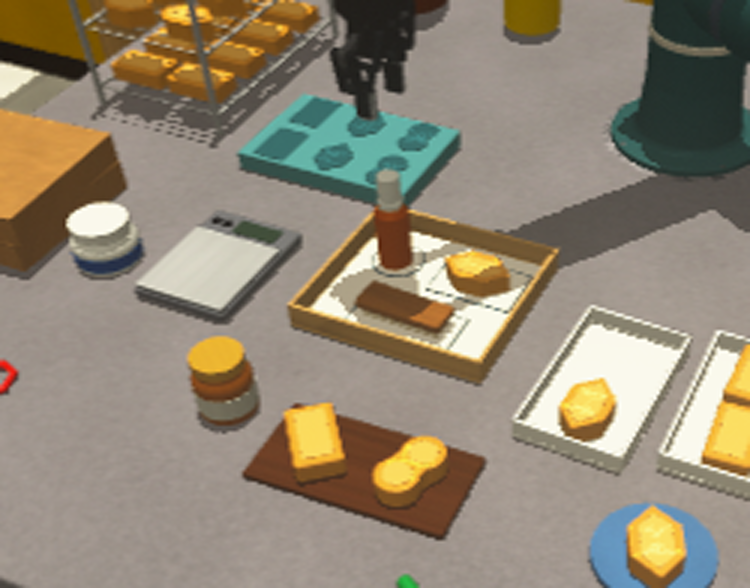

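View pics/t11z.png

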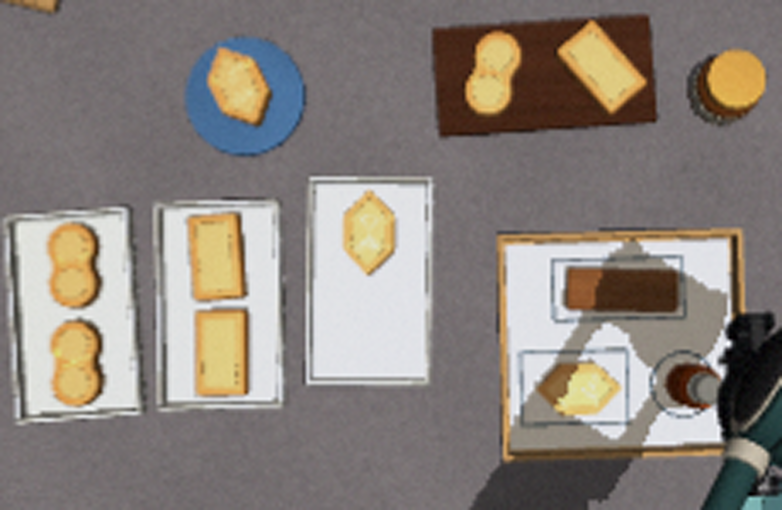

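```bash
python3 - <<'E'
from h import *
c=load("w6");im=c["pixels"][:,:,::-1]
cv2.imwrite("pics/w6z.png",cv2.resize(im[115:290,275:370],None,fx=3.4,fy=3.4,interpolation=cv2.INTER_CUBIC))
c=load("w11");im=c["pixels"][:,:,::-1]
cv2.imwrite("pics/w11z.png",cv2.resize(im[10:220,270:390],None,fx=2.8,fy=2.8,interpolation=cv2.INTER_CUBIC))
E
```

```text
(no output)
```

View pics/w6z.png

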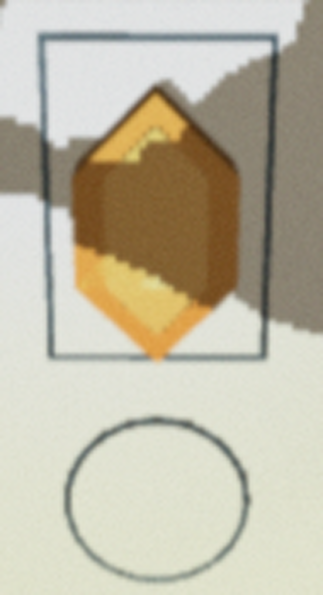

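View pics/w11z.png

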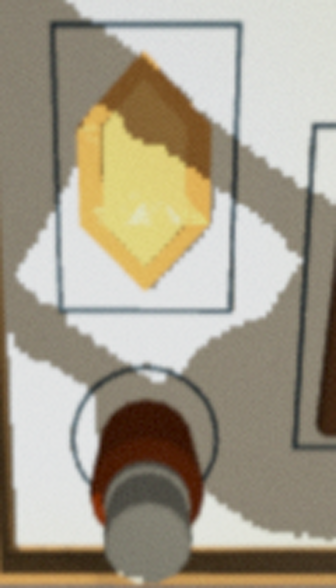

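```bash
python3 - <<'E'
from h import *
c=load("w11")
a=lambda p:[((x+.5)/2.8-.5+270,(y+.5)/2.8-.5+10) for x,y in p]
h=px2w(c,a([(145,53),(210,124),(210,219),(147,290),(81,222),(78,127)]),.033);print(h,h.mean(0))
r=px2w(c,a([(52,23),(241,23),(231,311),(61,311)]),.005);print(r,r.mean(0))
print(px2w(c,a([(147,538)]),.143))
from rig import arm
print(arm.job_done())
E
```

```text
[[ 0.4225 -0.085   0.033 ]
 [ 0.4465 -0.1081  0.033 ]
 [ 0.4474 -0.1409  0.033 ]
 [ 0.4233 -0.1669  0.033 ]
 [ 0.398  -0.142   0.033 ]
 [ 0.3977 -0.1091  0.033 ]] [ 0.4226 -0.1253  0.033 ]
[[ 0.3867 -0.0695  0.005 ]
 [ 0.4595 -0.0695  0.005 ]
 [ 0.4594 -0.1768  0.005 ]
 [ 0.3868 -0.1767  0.005 ]] [ 0.4231 -0.1231  0.005 ]
[[ 0.4229 -0.2325  0.143 ]]
the job is handed in; nothing more can be done
None
```

I took one pointed bar, the same shape as the sample on the blue coaster, and laid it flat in its rectangle. I then stood the spray bottle upright in its circle. The job was handed in at about 21.4 s with the gripper open and clear of everything.

- **Bar:** in the last wrist picture its centre is about 2 mm from the centre of the rectangle. Its length lines up with the outline to within about 1°.
- **Bottle:** it stands upright inside its circle, with the cap about 1 mm from the estimated circle centre in the same picture.
- **Setting down:** contact forces were about 5 to 6 N for both, with no drop seen.
- **Everything else:** in the final pictures the sample, the other bars, the brush, the jar and the tub look unmoved. The duster was not in the close-up pictures I looked at, and the arm did not go near it. I checked these by eye and did not measure them.

No check failed. The only disagreement was 1 to 2 mm between camera views, which is within the stated calibration.

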